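Close the engraver's tool case

TASK

The engraving is done, so close up the tool case: with your fingertips push the upright tool leaf over until it lies flat inside the case, and only then swing the open lid over it and push it fully shut. Push steadily so that neither the leaf nor the lid slams, do not lift or shift the case, leave the pot, bowl, tin and hammer around it where they are, and finish with the hand clear.

Things in the scene. Friction and masses are not known exactly. Their poses are not given: they have to be found in the camera images.
- case: Loose, heavy (5.5 kg) dark wooden tool case, steel corners. Origin: centre of its underside, z up. Base 240 mm along its x, 300 along its y, 75 high. Its front (-x) has draw catches and a drop handle standing out 18 mm; the lid is hinged along the back (+x), the tool leaf just inside the front, so both stand open like two wings on either side of the well.
- leaf (a joint): Tool leaf angle, rad: 0 = flat in the case (upper face 62 mm above the bench, 13 mm below the rim), 1.57 upright, 1.92 stop, leaning over the front; starts 1.55 to 1.88. Stiff hinge (0.55 N m): it stays where it is left and must be pushed all the way down, 3 to 6 N near its free edge.
- lid (a joint): Lid angle, rad: 0 = fully shut (top 105 mm above the bench), 1.57 upright, 2.0 stop, leaning over the back; starts 1.6 to 1.95. Stiff hinge (0.85 N m): it stays where it is left and must be pushed all the way shut, 3 to 8 N near its free edge. It hits the leaf if that is still up.
- leaf_hinge (a point): Middle of the leaf's hinge axis, which runs along the case's y: at x -104, z 56 mm in the case frame (underside of the board). The leaf is a plywood board 190 mm from hinge to free edge, 276 wide, 6 thick; gravers are clipped to the face that looks into the well. The plain face to push looks out over the front when the leaf stands, and up when it is down.
- leaf_edge (a point): Point on the leaf's plain face in the middle of its free edge, at the bottom of a notch there 90 mm wide and 25 deep: 165 mm from the hinge axis along the leaf, 6 mm above the board's underside.
- lid_hinge (a point): Middle of the lid's hinge axis, which runs along the case's y: at x +120, z 75 mm in the case frame. The lid is a shallow wooden tray 240 mm from hinge to free edge, 300 wide, 30 thick; the hinge lies in the plane of its rim, its plain outer face is 30 mm from that plane and looks out over the back when the lid stands, and up when it is shut.
- lid_edge (a point): Point on the lid's plain outer face in the middle of its free edge: 240 mm from the hinge axis along the lid, 30 mm out from the rim plane.
- pot_mid (a point): Bystander: centre of a loose bulbous brass pot, 84 mm across, 80 mm high, in front of the case. Leave it alone.
- bowl_mid (a point): Bystander: centre of a loose small brass bowl, 70 mm across, 45 mm high, standing behind the lid. Leave it alone.
- tin_mid (a point): Bystander: centre of a loose painted round tin, 64 mm across, 60 mm high, beyond the end of the case away from the robot. Leave it alone.
- hammer: Bystander: a loose hammer 220 mm long lying on the bench in front of the case. Leave it alone.

How it is judged (in metres and radians):
On the way, in this order (a step that is already met when the one before it is completed fails the run):
1. the tool leaf lies flat in the case while the lid is still open (value of joint leaf below 0.05 rad and value of joint lid above 1.2 rad), for 0.2 s.
2. the lid is shut over the flat leaf (value of joint lid below 0.03 rad and value of joint leaf below 0.05 rad), for 0.2 s.
At the end, for the whole second after the job is handed in: The leaf is within 0.05 rad of flat, the lid within 0.03 rad of shut (under 8 mm open at its free edge), the case at rest within 40 mm of where it stood, and the pot, bowl, tin and hammer each within 30 mm of where they were (all of step 2 and distance of case from where it was at the start of the episode below 0.04 m and linear speed of case below 0.02 m/s and distance of each of pot_mid, bowl_mid, tin_mid, hammer from where it was at the start of the episode below 0.03 m); the robot touches nothing.
It fails at once if the case is lifted or tipped (more than 10 mm or 0.1 rad) (height (world z) of case above 0.01 m or angle between case's own z axis and vertical above 0.1 rad).
It fails at once if the case is shifted more than 40 mm (distance of case from where it was at the start of the episode above 0.04 m).
It fails at once if the leaf or the lid is slammed (closing faster than 3.5 rad/s) (velocity of joint any of leaf, lid below -3.5 rad/s).
It fails at once if the pot, bowl, tin or hammer is moved more than 30 mm (distance of any of pot_mid, bowl_mid, tin_mid, hammer from where it was at the start of the episode above 0.03 m).
It also fails if it takes over 54 s, if anything falls off the work surface, if the arm or the gripper's body presses on something with over 40 N, if the wrist force passes 120 N, or if a joint passes its speed limit or range.

ROBOT

A 6-joint arm with a two-finger parallel gripper is mounted at the origin on the work surface. World frame = base frame: x ahead of the robot, y to its left, z up, the work surface at z = 0. Lengths are in m, angles in degrees, forces in N, time in s.
With the tool pointing down it reaches from about 0.25 to 0.725 m from the base axis. Payload 9.7 kg.
Tool frame: the origin (TCP) lies at the very end of the fingers, on their centre line; the grasp point (between the pads) lies 19 mm behind it; y points along the fingers, x is the direction in which the jaws open and shut, and the axes are right-handed (so a half turn about y gives the same grasp; the last joint's range is limited). The gripper opens to 85 mm and grips with 20 to 120 N. Pads are 22 mm wide; open, the fingers measure 114 mm over their backs; the gripper's body (76 mm by 85 mm) begins 54 mm behind the grasp point. The pads swing forward as they close: fully open they stand 13 mm farther back than shut.
Start: joints at [-70.073, 4.979, 10.078, 95.1, 0, 90], TCP at [0.187, -0.517, 0.231] pointing down, gripper open.
Joint ranges: [-179.16, 179.16], [-48.56, 103.87], [-65.8, 70.77], [-126.05, 130.52], [-82.76, 87.17], [-180, 180]. Speed limits (degrees/s): [127.2, 127.2, 147.25, 180, 180, 180].

INTERFACE

Orientations are given as [roll, pitch, yaw] about the fixed x, y, z axes, in that order (R = Rz(yaw) Ry(pitch) Rx(roll)).
In Python, from workcell import bot gives the robot as it stands.
- The arm moves only by the shell command python3 -m jog 'ROWS' [FORCE]. ROWS is JSON, a list of rows, each a list of 7 numbers: the closure, from 0 (fully open) to 1 (shut), then the shift along the world's x, y, z in units of 25 mm (1.0 is 25 mm), then the turn, a rotation vector about the world's x, y, z in units of 5 degrees (1.0 is 5 degrees). A call has 1 to 5 rows; each row is the pose to reach, as a shift and turn from the pose commanded when the call began; what a row does not reach only later rows make up. A row lasts 1/10 s, in which the tool goes at most 50 mm and 8.59 degrees, less where a joint would pass 70% of its speed; a pose out of reach is approached as far as the arm can. A call with a gripper value outside its range is refused whole. The fingers move at their own pace and stop on an object; FORCE is the grip in N (left out, the last holds). Time passes only in rows, so rows that repeat a pose let the fingers close. It gives the time, the measured TCP pose, the force and the opening at its end, in the units of the state.
- bot.get_obs(): the state, without advancing time (a new reading comes with each control period).
- bot.camera(name): name is "scene" or "side" or "wrist"; returns (picture, depth): 400x640x3 uint8, red, green, blue; 400x640 float32, m along the optical axis (not along the pixel's ray), 0 where there is no reading.
- bot.camera_model(name): a dict with "fx", "fy", "cx", "cy" (pixels), "rvec" (rotation vector, rad) and "tvec" (3), from world to camera coordinates, as OpenCV has them; the wrist camera has in their place "tool_from_camera" (4x4, takes a point from camera to tool coordinates, whose origin is the TCP and whose axes are the tool frame's). Camera axes: x right, y down, z forward; pixel columns grow to the right and rows downward; lengths in m; the calibration is good to about 2 mm. A picture is of the moment at which its call begins: read the wrist's pose just before it. camera_model takes no time and is no camera call.
- bot.job_done(): hands the job in, once; it reports no verdict.
Trained networks look in the newest picture that a camera, given by its name, has taken for a name from the list of things; names that differ only in an ending like _2 or _b are one class to them, and where a whole thing is asked for, a point or a joint stands for the part that bears it (a point fixed in the world has none). Each returns a list of dicts, best first, with "conf" (0 to 1); they miss things now and then, are a little off and sometimes report something else, mostly with a low value. They report only what shows in the picture. A call takes as long as a camera call.
- bot.regions_of(camera, label): "pixels" (400x640 bool, what is visible of it) and "point" ([row, column] in pixels, amid what is visible of it).
The state is a dict: "time": time; "q": joint angles; "qd": joint speeds; "joint_efforts": joint torques, N m; "ee_pos": TCP position; "tcp_rot": TCP orientation; "wrist_force": force on the tool from outside, world axes, zero at the start; "torque": the same for the moment, N m; "opening": finger opening in m.
Only numpy, scipy, OpenCV 4.12 (cv2) and the standard library are available. Lean on these libraries where they do the work, as an engineer would, in place of code of your own. Each camera call takes 0.05 s, during which the arm holds its last target. There are 200 camera calls.

## Working session

There is one attempt and no reset: what is moved stays moved. The work goes in short steps, Python scripts to look and compute and a shell command to move; the robot and the scene stay as the last step left them, time stands still between calls to the robot, and variables do not carry over. Pictures are saved under pics/ and viewed, about 8 in all and at most 12, crops included, and the job is handed in when it is done.

```bash
mkdir -p pics; ls; cat > h.py <<'E'
import numpy as np,cv2
from workcell import bot
def pts(cam,depth,mask):
    m=bot.camera_model(cam);R=cv2.Rodrigues(np.array(m['rvec'],float))[0];t=np.array(m['tvec'],float).ravel()
    v,u=np.nonzero(mask&(depth>0));z=depth[v,u]
    c=np.c_[(u-m['cx'])/m['fx']*z,(v-m['cy'])/m['fy']*z,z]
    return (c-t)@R
E
python3 - <<'E'
from h import *
o=bot.get_obs();print(o)
ims=[]
for c in ['scene','side']:
    im,d=bot.camera(c);ims.append(im);np.save(c+'_d.npy',d);np.save(c+'_im.npy',im)
    cv2.imwrite(f'pics/{c}0.png',im[:,:,::-1])
    for l in ['case','leaf','lid','leaf_edge','lid_edge','pot_mid','bowl_mid','tin_mid','hammer']:
        r=bot.regions_of(c,l)
        for k in r[:1]:
            p=pts(c,d,k['pixels'])
            print(c,l,round(k['conf'],2),k['point'],len(p),*( [np.round(np.percentile(p,q,axis=0),3) for q in (2,50,98)] if len(p) else []))
            np.save(f'm_{c}_{l}.npy',k['pixels'])
E
```

```text
pics
{'time': 0.0, 'q': array([-7.00742793e+01,  5.01001851e+00,  1.00323720e+01,  9.51001771e+01,
       -1.08938413e-03,  9.00008969e+01]), 'qd': array([-0.07308347,  0.01409081, -0.05710325,  0.05103314, -0.08800754,
       -0.05854525]), 'joint_efforts': array([-1.56528364e-03, -5.20384955e+01,  4.64804184e+01,  1.62353256e-02,
       -1.85295844e-04,  2.99253111e-05]), 'ee_pos': array([ 0.18735127, -0.51684304,  0.23057481]), 'tcp_rot': array([-9.00010906e+01,  7.78235756e-02, -7.00751761e+01]), 'wrist_force': array([0.10591467, 1.02293998, 0.51592161]), 'torque': array([0.00043282, 0.02203221, 0.07228517]), 'opening': 0.085033210660884}
scene case 0.94 [190.8, 286.9] 19478 [ 0.356 -0.253  0.007] [0.525 0.008 0.095] [0.692 0.091 0.313]
scene leaf 0.67 [226.5, 241.7] 2416 [ 0.431 -0.272  0.075] [ 0.572 -0.226  0.171] [ 0.694 -0.179  0.239]
scene lid 0.65 [142.5, 302.3] 8596 [0.355 0.003 0.079] [0.5   0.056 0.2  ] [0.642 0.096 0.315]
scene leaf_edge 0.86 [226.6, 240.4] 2459 [ 0.428 -0.272  0.039] [ 0.571 -0.226  0.169] [ 0.695 -0.17   0.239]
scene lid_edge 0.55 [143.6, 302.3] 8507
[... 725 characters left out ...]
] 640 [ 0.718 -0.083  0.007] [ 0.736 -0.054  0.056] [ 0.773 -0.025  0.062]
side leaf_edge 0.91 [228.5, 428.7] 6013 [ 0.424 -0.271  0.069] [ 0.533 -0.225  0.163] [ 0.684 -0.178  0.238]
side lid_edge 0.88 [223.1, 289.7] 4736 [ 0.342 -0.001  0.079] [0.472 0.048 0.309] [0.634 0.098 0.317]
side pot_mid 0.71 [256.3, 473.6] 544 [ 0.49  -0.367  0.027] [ 0.523 -0.341  0.075] [ 0.558 -0.32   0.081]
side bowl_mid 0.6 [242.0, 231.2] 656 [0.444 0.163 0.002] [0.483 0.199 0.023] [0.506 0.224 0.045]
side tin_mid 0.91 [161.4, 352.9] 664 [ 0.718 -0.082  0.002] [ 0.736 -0.053  0.056] [ 0.774 -0.024  0.062]
side hammer 0.94 [185.5, 469.4] 1107 [ 0.604 -0.39   0.004] [ 0.74  -0.344  0.022] [ 0.819 -0.311  0.028]
```

View pics/scene0.png

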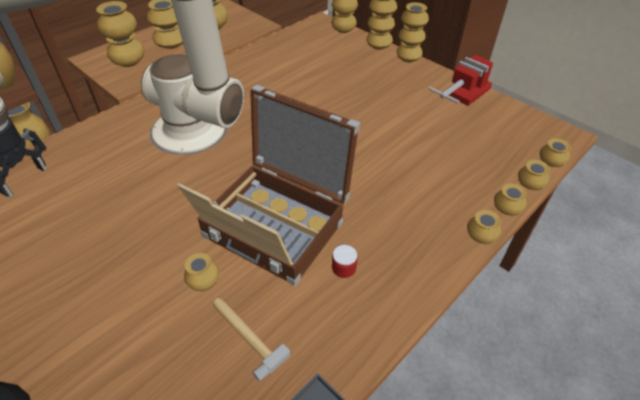

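View pics/side0.png

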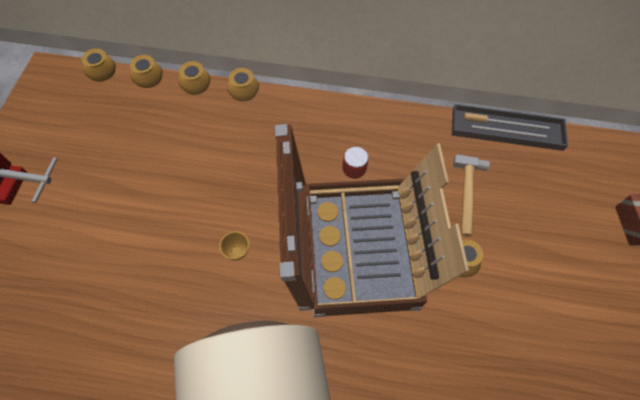

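```bash
python3 - <<'E'
from h import *
def P(c,l): return pts(c,np.load(c+'_d.npy'),np.load(f'm_{c}_{l}.npy'))
# leaf plane fit (both)
for c in ['scene','side']:
    p=P(c,'leaf_edge' );p=p[(p[:,2]>.09)]
    if len(p):
        for _ in range(4):
            m=p.mean(0);n=np.linalg.svd(p-m,full_matrices=False)[2][2];e=abs((p-m)@n);p=p[e<max(.003,1.5*np.median(e))]
        n*=np.sign(n[1]);print(c,'leaf',m,n,len(p),'yaw of normal',np.degrees(np.arctan2(n[1],n[0])),'elev',np.degrees(np.arcsin(n[2])))
        print('top z',p[:,2].max(),p[p[:,2]>p[:,2].max()-.01].mean(0))
p=P('scene','lid')
for _ in range(4):
    m=p.mean(0);n=np.linalg.svd(p-m,full_matrices=False)[2][2];e=abs((p-m)@n);p=p[e<max(.003,1.5*np.median(e))]
print('lid inner',m,n*np.sign(n[1]))
p=P('side','lid_edge');q=p[p[:,2]>.29]
print('lid top',len(q),q.mean(0),cv2.minAreaRect(q[:,:2].astype(np.float32)))
p=np.r_[P('side','case'),P('scene','case')]
q=p[abs(p[:,2]-.0725)<.006];print('rim',len(q),cv2.minAreaRect(q[:,:2].astype(np.float32)),np.percentile(q,[1,99],axis=0))
E
```

```text
scene leaf [ 0.57006131 -0.22882066  0.17022828] [-0.22277351  0.93931449  0.26088361] 2034 yaw of normal 103.34210526434491 elev 15.12249879145463
top z 0.24173923752721221 [ 0.5808913  -0.24412991  0.23703103]
side leaf [ 0.54550108 -0.23761244  0.19723804] [-0.21847775  0.93156073  0.2906236 ] 2857 yaw of normal 103.19895977187365 elev 16.895293482757136
top z 0.24042785944142486 [ 0.54941819 -0.24859246  0.23553403]
lid inner [0.48561854 0.05251104 0.18328008] [-0.21815951  0.9715571  -0.09210446]
lid top 2709 [0.4727137  0.05734773 0.31123628] ((0.48878827691078186, 0.06121702492237091), (0.30389168858528137, 0.033808380365371704), 13.194734573364258)
rim 3031 ((0.5364201664924622, -0.13135361671447754), (0.3070162534713745, 0.3740296959877014), 13.422221183776855) [[ 0.35773393 -0.24209491  0.06673657]
 [ 0.69687551  0.05386716  0.07830838]]
```

The scene view shows the case with the leaf leaning over the front (leaf edge around col 190–290, row 185–260), the lid upright behind it, the pot at (200,270), the hammer at (250,340) and the tin at (344,261). The side view shows the bowl behind the lid at (234,245). Several network labels in the scene view are wrong: pot=leaf and bowl=hammer. In the side view, lid=tin.

Estimate: case centre is about (.525,-.092), its x axis (-.229,.973), leaf about 1.85 rad, lid about 1.66 rad. Moving to the front side of the leaf with the fingers shut.

```bash
python3 -m jog '[[1,1.6,0.6,0,0,0,-0.4],[1,3.2,1.2,0,0,0,-0.8],[1,4.8,1.8,0,0,0,-1.36],[1,6.4,2.4,0,0,0,-1.36],[1,8,3,0,0,0,-1.36]]' 60; python3 -m jog '[[1,1.6,0.7,0,0,0,0],[1,3.2,1.4,0,0,0,0],[1,4.8,2.1,0,0,0,0],[1,6.4,2.8,0,0,0,0],[1,6.5,2.9,0,0,0,0]]'
```

```text
time: 1.5
ee_pos: [0.389, -0.4413, 0.2314]
tcp_rot: [-90.0, -0.0, -76.9]
wrist_force: [0.3, 0.2, 0.3]
opening: 0.0122
time: 2.0
ee_pos: [0.5537, -0.367, 0.2295]
tcp_rot: [-90.0, 0.1, -76.6]
wrist_force: [-0.5, -0.3, -0.2]
opening: 0.0002
```

```bash
cat > path.py <<'E'
from h import *
C=np.array([.5248,-.0916]);X=np.array([-.229,.973])
import sys
def tcp(which,th,s,g=15):
    t=np.radians(th);c,n=np.cos(t),np.sin(t)
    if which=='leaf': x,z=-104+s*c-6*n-g, 56+s*n+6*c
    else: x,z=120-s*c+30*n+g, 75+s*n+30*c
    return np.r_[C+X*x/1000,z/1000]
if __name__=='__main__':
    p0=bot.get_obs()['ee_pos']
    print('now',p0)
    for a in sys.argv[2:]:
        th,s,g=map(float,a.split(','));p=tcp(sys.argv[1],th,s,g);print(a,np.round(p,3),'units',np.round((p-p0)/.025,2))
E
python3 path.py leaf 106,140,60 106,140,40 100,140,15 90,140,15 80,140,15 70,140,15 60,140,15 45,140,15 30,140,15 15,140,15 0,140,15
```

```text
now [ 0.5537079  -0.36699634  0.22954135]
106,140,60 [ 0.573 -0.294  0.189] units [ 0.75  2.91 -1.62]
106,140,40 [ 0.568 -0.275  0.189] units [ 0.57  3.69 -1.62]
100,140,15 [ 0.559 -0.237  0.193] units [ 0.21  5.21 -1.47]
90,140,15 [ 0.553 -0.213  0.196] units [-0.01  6.15 -1.34]
80,140,15 [ 0.548 -0.189  0.195] units [-0.23  7.1  -1.39]
70,140,15 [ 0.542 -0.166  0.19 ] units [-0.45  8.03 -1.6 ]
60,140,15 [ 0.537 -0.144  0.18 ] units [-0.66  8.91 -1.97]
45,140,15 [ 0.53  -0.115  0.159] units [-0.93 10.07 -2.81]
30,140,15 [ 0.525 -0.092  0.131] units [-1.15 10.99 -3.93]
15,140,15 [ 0.521 -0.077  0.098] units [-1.29 11.59 -5.26]
0,140,15 [ 0.52  -0.071  0.062] units [-1.35 11.83 -6.7 ]
```

```bash
python3 -m jog '[[1,0.4,1.4,-1.2,0,0,0],[1,0.7,2.8,-1.6,0,0,0],[1,0.6,3.4,-1.6,0,0,0],[1,0.5,4,-1.55,0,0,0],[1,0.4,4.5,-1.5,0,0,0]]'; python3 -m jog '[[1,-0.1,0.4,0,0,0,0],[1,-0.2,0.8,0.05,0,0,0],[1,-0.3,1.2,0.1,0,0,0],[1,-0.4,1.6,0.15,0,0,0],[1,-0.45,2,0.15,0,0,0]]'; python3 - <<'E'
from h import *
im,d=bot.camera('side');cv2.imwrite('pics/side1.png',im[:,:,::-1])
E
```

```text
time: 2.5
ee_pos: [0.5596, -0.2568, 0.1949]
tcp_rot: [-89.9, -0.1, -76.9]
wrist_force: [-0.2, -0.2, -0.3]
opening: 0.0
time: 3.0
ee_pos: [0.5483, -0.2067, 0.1979]
tcp_rot: [-90.0, -0.0, -76.9]
wrist_force: [-0.1, -4.8, 1.5]
opening: 0.0001
```

View pics/side1.png

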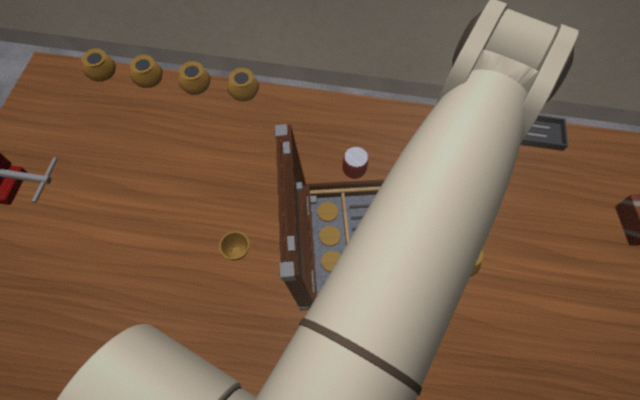

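```bash
python3 path.py leaf 80,140,15 70,140,15 60,140,15 45,140,15 30,140,15 15,140,15 0,140,15
```

```text
now [ 0.54813251 -0.20532918  0.1977272 ]
80,140,15 [ 0.548 -0.189  0.195] units [-0.01  0.63 -0.11]
70,140,15 [ 0.542 -0.166  0.19 ] units [-0.23  1.56 -0.32]
60,140,15 [ 0.537 -0.144  0.18 ] units [-0.44  2.44 -0.7 ]
45,140,15 [ 0.53  -0.115  0.159] units [-0.71  3.61 -1.54]
30,140,15 [ 0.525 -0.092  0.131] units [-0.93  4.52 -2.66]
15,140,15 [ 0.521 -0.077  0.098] units [-1.07  5.12 -3.99]
0,140,15 [ 0.52  -0.071  0.062] units [-1.13  5.37 -5.43]
```

The side view is mostly blocked by the arm. The lid, bowl and tin are unchanged. The wrist reads a 4.8 N push, as expected for the leaf, so I'll carry on along the arc.

```bash
python3 -m jog '[[1,-0.1,0.5,-0.1,0,0,0],[1,-0.15,1,-0.2,0,0,0],[1,-0.25,1.5,-0.3,0,0,0],[1,-0.35,2,-0.5,0,0,0],[1,-0.45,2.45,-0.7,0,0,0]]'; python3 -m jog '[[1,-0.1,0.4,-0.28,0,0,0],[1,-0.2,0.8,-0.56,0,0,0],[1,-0.27,1.17,-0.84,0,0,0],[1,-0.35,1.5,-1.2,0,0,0],[1,-0.42,1.8,-1.57,0,0,0]]'; python3 path.py leaf 30,140,15 20,140,15 10,140,15 0,140,15
```

```text
time: 3.55
ee_pos: [0.5371, -0.1445, 0.1796]
tcp_rot: [-90.0, 0.0, -76.9]
wrist_force: [-0.9, -2.0, 2.5]
opening: 0.0001
time: 4.05
ee_pos: [0.5268, -0.0999, 0.14]
tcp_rot: [-90.0, 0.0, -76.9]
wrist_force: [0.1, -0.1, 3.3]
opening: 0.0003
now [ 0.52677856 -0.09994192  0.1400008 ]
30,140,15 [ 0.525 -0.092  0.131] units [-0.07  0.3  -0.35]
20,140,15 [ 0.522 -0.081  0.11 ] units [-0.18  0.74 -1.22]
10,140,15 [ 0.521 -0.074  0.086] units [-0.24  1.03 -2.15]
0,140,15 [ 0.52  -0.071  0.062] units [-0.27  1.15 -3.12]
```

```bash
python3 -m jog '[[1,-0.07,0.3,-0.4,0,0,0],[1,-0.13,0.55,-0.85,0,0,0],[1,-0.18,0.75,-1.3,0,0,0],[1,-0.22,0.95,-1.75,0,0,0],[1,-0.24,1.05,-2.15,0,0,0]]'; python3 -m jog '[[1,0,0.05,-0.3,0,0,0],[1,0,0.1,-0.55,0,0,0],[1,0,0.1,-0.75,0,0,0],[1,0,0.1,-0.85,0,0,0],[1,0,0.1,-0.92,0,0,0]]'
```

```text
time: 4.55
ee_pos: [0.5206, -0.0742, 0.0857]
tcp_rot: [-90.0, 0.0, -76.9]
wrist_force: [-0.5, -0.3, 3.0]
opening: -0.0004
time: 5.05
ee_pos: [0.521, -0.0721, 0.064]
tcp_rot: [-90.0, 0.0, -76.9]
wrist_force: [-1.5, 1.3, 2.0]
opening: 0.0001
```

```bash
python3 -m jog '[[1,0,0,-0.06,0,0,0],[1,0,0,-0.12,0,0,0],[1,0,0,-0.18,0,0,0]]'
```

```text
time: 5.35
ee_pos: [0.5212, -0.0722, 0.0619]
tcp_rot: [-89.9, -0.0, -76.9]
wrist_force: [-11.7, 2.8, 29.0]
opening: 0.0001
```

The leaf has bottomed: tip at z=.062 with 29 N. Retracting upward and checking.

```bash
python3 -m jog '[[1,0,0,1,0,0,0],[1,0,0,2.8,0,0,0],[1,0,0,4.6,0,0,0],[1,0,0,6.4,0,0,0],[1,0,0,8.2,0,0,0]]'; python3 -m jog '[[1,0,0,1.5,0,0,0],[1,0,0,2.6,0,0,0],[1,0,0,3.2,0,0,0],[1,0,0,3.2,0,0,0]]'; python3 - <<'E'
from h import *
for c in ['scene','side']:
    im,d=bot.camera(c);cv2.imwrite(f'pics/{c}2.png',im[:,:,::-1])
    p=pts(c,d,np.ones(d.shape,bool));C=np.array([.5248,-.0916]);X=np.array([-.229,.973]);Y=np.array([-.9736,-.228])
    a=(p[:,:2]-C)@X;b=(p[:,:2]-C)@Y
    for x in (-80,-40,0,40,65):
        for y in (-110,-80,0,80,110):
            m=(abs(a-x/1e3)<.008)&(abs(b-y/1e3)<.008)&(p[:,2]<.25)
            if m.sum()>5: print(c,x,y,np.round(np.median(p[m,2]),4),end='; ')
    print()
    for l in ['lid']:
        for k in bot.regions_of(c,l)[:1]:
            q=pts(c,d,k['pixels']);q=q[q[:,2]>.29];print(c,l,k['conf'],cv2.minAreaRect(q[:,:2].astype(np.float32)) if len(q)>9 else 0)
E
```

```text
time: 5.85
ee_pos: [0.5208, -0.0722, 0.2664]
tcp_rot: [-90.0, -0.0, -76.9]
wrist_force: [1.1, -0.4, 0.2]
opening: -0.0
time: 6.25
ee_pos: [0.5216, -0.0723, 0.3466]
tcp_rot: [-89.8, -0.1, -76.9]
wrist_force: [-0.2, 0.9, -0.5]
opening: -0.0
scene -80 -110 0.0624; scene -80 -80 0.062; scene -80 0 0.0627; scene -80 80 0.0623; scene -80 110 0.0616; scene -40 -110 0.0624; scene -40 -80 0.0613; scene -40 0 0.0616; scene -40 80 0.0619; scene -40 110 0.0619; scene 0 -110 0.0625; scene 0 -80 0.0626; scene 0 0 0.0621; scene 0 80 0.0619; scene 0 110 0.0624; scene 40 -110 0.0622; scene 40 -80 0.062; scene 40 0 0.0623; scene 40 80 0.0618; scene 40 110 0.0622; scene 65 -110 0.0619; scene 65 -80 0.0617; scene 65 80 0.062; scene 65 110 0.0618; 
scene lid 0.82 ((0.5572254061698914, -0.008683592081069946), (0.21549968421459198, 0.2028222382068634), 14.944165229797363)
side -80 80 0.0613; side -80 110 0.0608; 
side lid 0.61 ((0.5768622159957886, 0.08330300450325012), (0.12264632433652878, 0.032011136412620544), 10.773104667663574)
```

View pics/scene2.png

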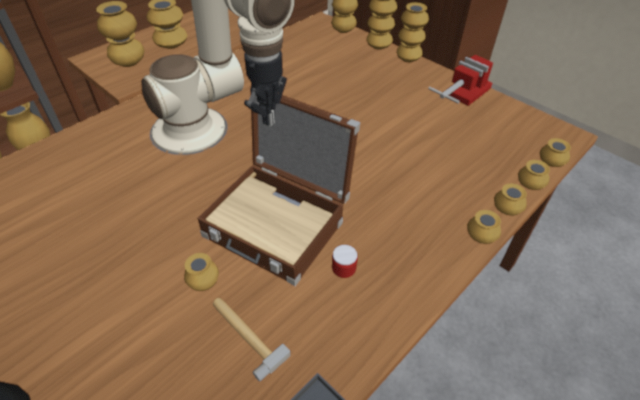

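```bash
python3 path.py lid 97,200,75 95,200,25 90,200,15 80,200,15 70,200,15 60,200,15 45,200,15 30,200,15 15,200,15 0,200,15
```

```text
now [ 0.52082992 -0.07209657  0.34318206]
97,200,75 [0.468 0.151 0.27 ] units [-2.12  8.92 -2.93]
95,200,25 [0.481 0.096 0.272] units [-1.6   6.7  -2.86]
90,200,15 [0.487 0.069 0.275] units [-1.35  5.64 -2.73]
80,200,15 [0.495 0.035 0.277] units [-1.03  4.27 -2.64]
70,200,15 [0.503 0.001 0.273] units [-0.71  2.91 -2.8 ]
60,200,15 [ 0.511 -0.032  0.263] units [-0.4   1.59 -3.2 ]
45,200,15 [ 0.521 -0.077  0.238] units [ 0.02 -0.2  -4.22]
30,200,15 [ 0.53  -0.114  0.201] units [ 0.37 -1.68 -5.69]
15,200,15 [ 0.536 -0.141  0.156] units [ 0.62 -2.74 -7.5 ]
0,200,15 [ 0.54  -0.155  0.105] units [ 0.75 -3.31 -9.53]
```

The scene view shows the leaf flat, with an even 62 mm measured everywhere. The lid is still open, and the pot, tin and hammer are in place. Crossing over the lid next.

```bash
python3 -m jog '[[1,0,0,1,0,0,0],[1,-0.4,1.6,1,0,0,0],[1,-0.8,3.2,1,0,0,0],[1,-1.2,4.8,1,0,0,0],[1,-1.6,6.4,1,0,0,0]]'; python3 -m jog '[[1,-0.3,1.4,0,0,0,0],[1,-0.6,2.7,0,0,0,0],[1,-0.6,2.7,-1.5,0,0,0],[1,-0.6,2.7,-3,0,0,0],[1,-0.6,2.7,-4,0,0,0]]'; python3 - <<'E'
from h import *
im,d=bot.camera('scene');cv2.imwrite('pics/scene3.png',im[:,:,::-1])
E
python3 path.py lid 97,200,75 95,200,25 90,200,15 80,200,15 70,200,15
```

```text
time: 6.95
ee_pos: [0.4802, 0.0891, 0.3685]
tcp_rot: [-90.1, 0.0, -76.9]
wrist_force: [0.6, 0.6, 0.8]
opening: -0.0004
time: 7.45
ee_pos: [0.4717, 0.1315, 0.2662]
tcp_rot: [-90.2, 1.1, -75.0]
wrist_force: [0.1, -0.2, 0.4]
opening: -0.0002
now [0.47094004 0.13119369 0.26283898]
97,200,75 [0.468 0.151 0.27 ] units [-0.13  0.79  0.28]
95,200,25 [0.481 0.096 0.272] units [ 0.39 -1.43  0.35]
90,200,15 [0.487 0.069 0.275] units [ 0.64 -2.49  0.49]
80,200,15 [0.495 0.035 0.277] units [ 0.97 -3.86  0.57]
70,200,15 [0.503 0.001 0.273] units [ 1.29 -5.22  0.41]
```

View pics/scene3.png

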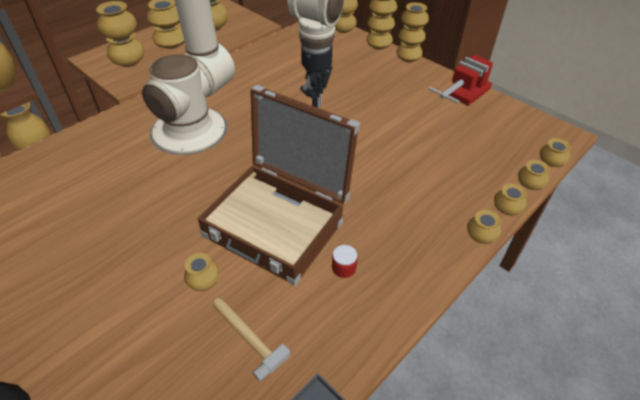

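```bash
python3 -m jog '[[1,0,0,0,0,0,0]]'; python3 - <<'E'
from h import *
o=bot.get_obs();print(np.round(o['q'],1),o['ee_pos'])
E
```

```text
time: 7.6
ee_pos: [0.4715, 0.1313, 0.2681]
tcp_rot: [-90.2, 1.1, -75.0]
wrist_force: [0.5, -0.4, 1.1]
opening: -0.0001
[ 14.9  -2.1   7.   99.3   1.1 180. ] [0.47153202 0.13128984 0.2681164 ]
```

q6 sits at its limit, so I'll turn the hand 88° the other way. That also puts the flat of the fingers square to the lid.

```bash
python3 -m jog '[[1,0,0,0,0,0,1.6],[1,0,0,0,0,0,3.2],[1,0,0,0,0,0,4.8],[1,0,0,0,0,0,6.4],[1,0,0,0,0,0,8]]'; python3 -m jog '[[1,0,0,0,0,0,1.6],[1,0,0,0,0,0,3.2],[1,0,0,0,0,0,4.8],[1,0,0,0,0,0,6.4],[1,0,0,0,0,0,8]]';  python3 -m jog '[[1,0,0,0,0,0,1.6],[1,0,0,0,0,0,1.6]]'; python3 path.py lid 95,200,25 90,200,11 80,200,11 70,200,11; python3 -c "
from h import *
print(bot.get_obs()['q'])"
```

```text
time: 8.1
ee_pos: [0.4728, 0.1317, 0.2715]
tcp_rot: [-89.9, 1.0, -34.7]
wrist_force: [0.4, 1.2, 0.8]
opening: 0.0001
time: 8.6
ee_pos: [0.4729, 0.1317, 0.2715]
tcp_rot: [-90.0, 0.9, 5.3]
wrist_force: [-0.3, 1.2, -0.3]
opening: -0.0
time: 8.8
ee_pos: [0.4728, 0.1318, 0.2712]
tcp_rot: [-90.0, 0.9, 13.1]
wrist_force: [0.7, -0.2, -0.4]
opening: 0.0001
now [0.47282013 0.1318016  0.27123091]
95,200,25 [0.481 0.096 0.272] units [ 0.32 -1.45  0.02]
90,200,11 [0.488 0.065 0.275] units [ 0.6  -2.67  0.15]
80,200,11 [0.496 0.031 0.277] units [ 0.93 -4.04  0.24]
70,200,11 [ 0.504 -0.003  0.273] units [ 1.25 -5.4   0.08]
[ 1.55564306e+01 -1.10515803e+00  8.30659280e+00  1.00341163e+02
  3.39582790e-02  9.24234804e+01]
```

```bash
python3 -m jog '[[1,0.2,-0.7,0,0,0,0],[1,0.3,-1.4,0,0,0,0],[1,0.42,-1.9,0.05,0,0,0],[1,0.53,-2.4,0.1,0,0,0],[1,0.65,-2.9,0.15,0,0,0]]';python3 -m jog '[[1,0.13,-0.55,0.05,0,0,0],[1,0.26,-1.1,0.08,0,0,0],[1,0.38,-1.65,0.05,0,0,0],[1,0.5,-2.15,0,0,0,0],[1,0.6,-2.6,-0.06,0,0,0]]'; python3 path.py lid 70,200,11 60,200,11 50,200,11 40,200,11 30,200,11 20,200,11 10,200,11 0,200,11
```

```text
time: 9.3
ee_pos: [0.4889, 0.059, 0.2744]
tcp_rot: [-90.0, 1.0, 13.0]
wrist_force: [-1.3, 4.6, 5.8]
opening: -0.0001
time: 9.8
ee_pos: [0.5039, -0.0067, 0.2716]
tcp_rot: [-90.0, 1.0, 13.0]
wrist_force: [1.2, 4.5, -0.0]
opening: 0.0002
now [ 0.50394268 -0.00666125  0.27159789]
70,200,11 [ 0.504 -0.003  0.273] units [0.   0.14 0.06]
60,200,11 [ 0.512 -0.036  0.263] units [ 0.31 -1.18 -0.34]
50,200,11 [ 0.519 -0.067  0.247] units [ 0.6  -2.41 -0.96]
40,200,11 [ 0.525 -0.094  0.227] units [ 0.86 -3.51 -1.8 ]
30,200,11 [ 0.531 -0.118  0.201] units [ 1.08 -4.46 -2.82]
20,200,11 [ 0.535 -0.137  0.172] units [ 1.26 -5.21 -4.  ]
10,200,11 [ 0.539 -0.151  0.139] units [ 1.39 -5.76 -5.29]
0,200,11 [ 0.541 -0.159  0.105] units [ 1.47 -6.08 -6.66]
```

```bash
python3 -m jog '[[1,0.13,-0.55,-0.15,0,0,0],[1,0.28,-1.1,-0.32,0,0,0],[1,0.42,-1.7,-0.6,0,0,0],[1,0.56,-2.25,-0.88,0,0,0],[1,0.68,-2.8,-1.25,0,0,0]]';python3 -m jog '[[1,0.13,-0.5,-0.4,0,0,0],[1,0.23,-0.95,-0.8,0,0,0],[1,0.33,-1.35,-1.2,0,0,0],[1,0.41,-1.7,-1.62,0,0,0],[1,0.48,-2,-2.1,0,0,0]]'; python3 path.py lid 20,200,11 10,200,11 5,200,11 0,200,11
```

```text
time: 10.3
ee_pos: [0.5207, -0.0771, 0.2399]
tcp_rot: [-90.0, 1.1, 13.0]
wrist_force: [0.8, 0.8, 4.1]
opening: 0.0
time: 10.8
ee_pos: [0.5327, -0.1264, 0.1871]
tcp_rot: [-90.0, 1.0, 13.0]
wrist_force: [0.4, -0.7, 2.0]
opening: 0.0001
now [ 0.53268884 -0.12637458  0.18710908]
20,200,11 [ 0.535 -0.137  0.172] units [ 0.11 -0.43 -0.62]
10,200,11 [ 0.539 -0.151  0.139] units [ 0.24 -0.97 -1.91]
5,200,11 [ 0.54  -0.155  0.122] units [ 0.29 -1.16 -2.59]
0,200,11 [ 0.541 -0.159  0.105] units [ 0.32 -1.29 -3.28]
```

```bash
python3 -m jog '[[1,0.08,-0.3,-0.45,0,0,0],[1,0.14,-0.58,-0.95,0,0,0],[1,0.2,-0.8,-1.45,0,0,0],[1,0.25,-1,-1.95,0,0,0],[1,0.28,-1.15,-2.4,0,0,0]]';python3 -m jog '[[1,0.02,-0.07,-0.35,0,0,0],[1,0.03,-0.1,-0.6,0,0,0],[1,0.03,-0.1,-0.75,0,0,0],[1,0.03,-0.1,-0.82,0,0,0],[1,0.03,-0.1,-0.87,0,0,0]]'
```

```text
time: 11.3
ee_pos: [0.5395, -0.1546, 0.1267]
tcp_rot: [-90.0, 1.1, 13.1]
wrist_force: [0.6, 1.2, -0.1]
opening: -0.0003
time: 11.8
ee_pos: [0.5404, -0.1568, 0.1065]
tcp_rot: [-90.0, 1.0, 13.1]
wrist_force: [-0.4, -1.0, 1.5]
opening: 0.0
```

```bash
python3 -m jog '[[1,0,0,-0.05,0,0,0],[1,0,0,-0.1,0,0,0],[1,0,0,-0.14,0,0,0],[1,0,0,-0.14,0,0,0]]'
```

```text
time: 12.2
ee_pos: [0.5406, -0.1568, 0.1055]
tcp_rot: [-90.1, 0.9, 13.1]
wrist_force: [-6.8, 1.5, 17.3]
opening: 0.0002
```

```bash
python3 -m jog '[[1,0,0,1,0,0,0],[1,0,0,2.6,0,0,0],[1,0,0,4.2,0,0,0],[1,0,0,5.8,0,0,0],[1,0,0,7.4,0,0,0]]'; python3 -m jog '[[1,0,0,1,0,0,0],[1,0,0,2,0,0,0],[1,0,0,2,0,0,0],[1,0,0,2,0,0,0]]'; python3 - <<'E'
from h import *
C=np.array([.5248,-.0916]);X=np.array([-.229,.973]);Y=np.array([-.9736,-.228])
for c in ['scene','side']:
    im,d=bot.camera(c);cv2.imwrite(f'pics/{c}4.png',im[:,:,::-1])
    p=pts(c,d,np.ones(d.shape,bool));a=(p[:,:2]-C)@X;b=(p[:,:2]-C)@Y
    for x in (-105,-60,0,60,105):
        for y in (-120,0,120):
            m=(abs(a-x/1e3)<.008)&(abs(b-y/1e3)<.008)&(p[:,2]<.2)
            if m.sum()>5: print(c,x,y,np.round(np.median(p[m,2]),4),end='; ')
    q=p[(abs(p[:,2]-.105)<.006)&(abs(a)<.2)&(abs(b)<.2)]
    print('top',cv2.minAreaRect(q[:,:2].astype(np.float32)))
    for l in ['pot_mid','bowl_mid','tin_mid','hammer']:
        for k in bot.regions_of(c,l)[:1]:
            q=pts(c,d,k['pixels']);print(c,l,round(k['conf'],2),k['point'],[np.round(np.percentile(q,z,axis=0),3) for z in (2,50,98)])
print(bot.get_obs()['wrist_force'])
E
```

```text
time: 12.7
ee_pos: [0.54, -0.1566, 0.2897]
tcp_rot: [-90.0, 1.0, 13.1]
wrist_force: [0.1, -0.2, 0.5]
opening: -0.0004
time: 13.1
ee_pos: [0.5406, -0.1568, 0.3378]
tcp_rot: [-90.0, 1.0, 13.1]
wrist_force: [0.1, 0.1, -1.3]
opening: 0.0001
scene -105 -120 0.1056; scene -105 0 0.1055; scene -105 120 0.1068; scene -60 -120 0.1053; scene -60 0 0.1057; scene -60 120 0.1056; scene 0 -120 0.1051; scene 0 0 0.1058; scene 0 120 0.1053; scene 60 -120 0.1055; scene 60 0 0.1056; scene 60 120 0.1052; scene 105 -120 0.1058; scene 105 0 0.1053; scene 105 120 0.1056; top ((0.5294377207756042, -0.09340079128742218), (0.3042985200881958, 0.2463594228029251), 13.178971290588379)
scene pot_mid 0.71 [273.5, 197.4] [array([ 0.495, -0.367,  0.002]), array([ 0.548, -0.334,  0.06 ]), array([ 0.573, -0.294,  0.082])]
scene bowl_mid 0.7 [346.3, 256.3] [array([ 0.615, -0.393,  0.001]), array([ 0.773, -0.348,  0.024]), array([ 0.827, -0.311,  0.029])]
scene tin_mid 0.64 [263.7, 345.3] [array([ 0.729, -0.083,  0.005]), array([ 0.762, -0.063,  0.057]), array([ 0.785, -0.026,  0.063])]
scene hammer 0.76 [344.5, 256.7] [array([ 0.616, -0.394,  0.001]), array([ 0.77 , -0.348,  0.024]), array([ 0.827, -0.312,  0.029])]
side 60 -120 0.1042; side 105 -120 0.1046; side 105 0 0.1051; top ((0.5805394053459167, 0.032160814851522446), (0.07401471585035324, 0.18107587099075317), 76.8921890258789)
side pot_mid 0.8 [257.4, 471.0] [array([ 0.491, -0.36 ,  0.036]), array([ 0.515, -0.332,  0.074]), array([ 0.556, -0.307,  0.081])]
side bowl_mid 0.85 [245.3, 235.6] [array([0.444, 0.164, 0.002]), array([0.483, 0.2  , 0.023]), array([0.506, 0.225, 0.046])]
side hammer 0.52 [232.0, 469.1] [array([ 0.293, -0.357,  0.005]), array([ 0.61 , -0.349,  0.022]), array([ 0.635, -0.146,  0.681])]
[-0.38791076 -0.02572429  0.13827468]
```

View pics/scene4.png

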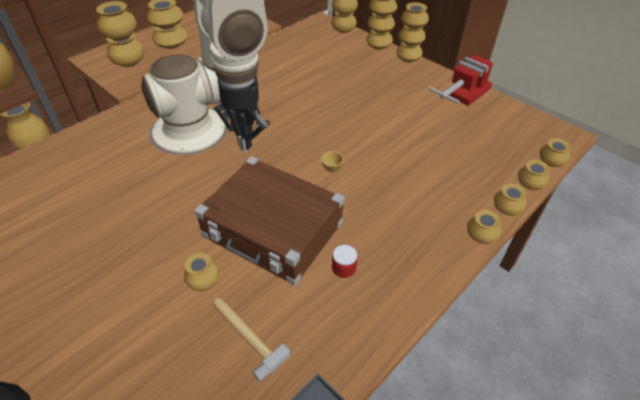

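The lid is shut, with its top an even 105 mm above the bench. The pot (200,272), bowl (332,161), tin (344,262) and hammer (250,340) are where they were, and the hand is clear at z=.338.

```bash
python3 -c "
from workcell import bot
print(bot.job_done())"
```

```text
the job is handed in; nothing more can be done
None
```

The case is closed and the job is handed in at about 13 s of robot time. I pushed the leaf flat with shut fingertips, lifted over the lid, turned the hand 88° and pushed the lid shut from behind.

**Leaf:** after the push its upper face measured 61–63 mm above the bench everywhere, with the lid still open. It was not visible once the lid was shut.

**Lid:** its top measured 105–107 mm all over (nominal 105 mm), with no tilt.

**Forces:** the wrist readings peaked at about 32 N as the leaf bottomed and about 19 N as the lid did. No closing speeds were measured, but I kept the tip's moves small enough to stay well under the slam limit.

**Case and bystanders:** the case centre measured about 5 mm from my first estimate, which is close to measurement error. The bowl, tin and hammer positions agree with the first ones to within a few mm, and the pot shows no movement in the pictures. The hand ended about 230 mm above the lid with no contact force.

**Checks that disagreed or failed:**
- The networks mislabelled the hammer as the bowl in the scene view. At the start they also labelled the leaf as the pot there, and the tin as the lid in the side view. I used the correct detections and the pictures instead.
- At the end, the side view gave no tin reading, and its hammer reading was partly hidden by the arm.
- Behind the lid, the last joint reached its 180° limit and the hand drifted about 2°, which the 88° turn fixed.

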